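# Load the draw balls and hold the hopper gate open at its mark

### The job

Tip all four draw balls out of the cup into the top of the green hopper while its gate stays shut, and stand the empty cup upright on the counter again, let go. Then pull the hopper's sprung gate out until its red pointer is level with the yellow marks, so that all the balls drop into the dish below, and finish while still holding the gate there: do not let go of it. Leave the other things on the counter where they are.

Things in the scene. Friction and masses are not known exactly. Their poses are not given: they have to be found in the camera images.
- hopper: Green draw-ball hopper, fixed to the counter; place, yaw and side of the counter vary. Origin on the counter under the middle of the square hopper; x from the pull handle towards the window, z up. A dish under it (x -69 to 113 mm, y +-70 mm, walls 32 mm high) catches what falls through the gate and sticks out at the rear.
- hopper_top (a point): Centre of the hopper's open top, 128 mm above the counter, level with its rim. The opening is 138 x 138 mm. Inside, the floor slopes down towards the gate at the hopper's front (-x) side.
- gate (a joint): Sprung gate slide under the hopper's front, m: 0 shut, grows as it is pulled out along the hopper's -x, stop at 0.085. A spring (5 N at 0, about 10 N at 0.060) draws it shut when let go. The mark is at 0.060: there the red pointer bar on the slide is level with the yellow marks on the two dark rails. Balls drop through from about 0.045.
- gate_pull (a point): Point in the middle of the gate's black upright pull, 105 mm above the counter; the pull is 14 mm thick along the hopper's x and 32 mm wide along its y, from 65 to 122 mm above the counter. When shut it stands 140 mm from the hopper's origin along -x, 60 mm clear of the hopper's front wall. It moves with the gate.
- cup: White tapered cup, 66 mm high, 70 mm across at the foot, 94 mm at the rim (wall 3 mm), about 0.16 kg, standing on the counter with the four balls in it. Origin at the centre of its underside, z up through the mouth. A straight blue grip rises from its side along its own -x, 45 degrees above level; seen from the robot it points to the right or half right and back.
- cup_grip (a point): Middle of the free part of the cup's blue grip, at (-81, 0, 80) mm in the cup's frame. The grip is a bar 14 mm thick (along the cup's y) and 22 mm deep; its axis runs along (-1, 0, 1) in the cup's frame. It ends 24 mm beyond this point; the cup's wall is about 50 mm away the other way.
- cup_mouth (a point): Centre of the cup's mouth, 66 mm above its origin along the cup's z.
- ball_0_center (a point): Centre of the orange plastic draw ball, 24 mm across, 15 g; starts in the cup.
- ball_1_center (a point): Centre of the red plastic draw ball, 24 mm across, 15 g; starts in the cup.
- ball_2_center (a point): Centre of the yellow plastic draw ball, 24 mm across, 15 g; starts in the cup.
- ball_3_center (a point): Centre of the green plastic draw ball, 24 mm across, 15 g; starts in the cup.
- calculator: Bystander: dark desk calculator, 147x103x19 mm; origin under its centre.
- receipt_book: Bystander: red receipt book, 160x110x14 mm; origin under its centre.
- stapler: Bystander: dark blue desk stapler, 36x142x53 mm; origin under its centre.
- desk_bell: Bystander: chrome desk bell, 80 mm across, 52 mm high; origin under its centre.
- tape_roll: Bystander: tan roll of tape lying flat, 81 mm across, 19 mm high; origin under its centre.

How it is judged:
By the outcome, as a careful person would: the job done as asked, in the order asked, and still so for the second after the job is handed in, while the arm keeps its last pose, push and grip.
It also fails if it takes over 72 s, if anything falls off the work surface, if the arm or the gripper's body presses on something with over 40 N, if the wrist force passes 120 N, or if a joint passes its speed limit or range.

### The arm

A 7-joint arm with a two-finger parallel gripper is mounted at the origin on a cart in front of the work surface, level with it; the furniture and walls round the work are solid. World frame = base frame: x ahead of the robot, y to its left, z up, the work surface at z = 0. Lengths are in m, angles in rad, forces in N, time in s.
With the tool pointing down it reaches from about 0.4 to 0.875 m from the base axis. Payload 19.3 kg.
Tool frame: the origin (TCP) lies where the fingers leave the gripper's body, on its centre line; the fingertips stand bot.tip_reach ahead of it and the grasp point (between the pads) lies 54 mm ahead of it (bot.tip_reach is the distance from the TCP to the fingertips, in m); z points along the fingers, y is the line along which they close (so a half turn about z gives the same grasp; the last joint's range is limited). The gripper opens to 85 mm and grips with 20 to 120 N. Pads are 22 mm wide; open, the fingers measure 114 mm over their backs; the gripper's body (76 mm by 85 mm) begins 54 mm behind the grasp point. The pads swing forward as they close: fully open they stand 13 mm farther back than shut.
Start: joints at [1.074, 0.521, -0.036, 1.599, 0.021, 1.021, -0.113], TCP at [0.259, -0.569, 0.304] pointing down, gripper open.
Joint ranges: [-2.91, 2.91], [-0.3, 2.13], [-1.5, 1.42], [0.17, 2.43], [-1.26, 4.41], [0.16, 1.93], [-2.52, 2.52]. Speed limits (rad/s): [1.89, 1.89, 2.39, 2.39, 3.01, 3.01, 3.01].

### API

Orientations are given as [roll, pitch, yaw] about the fixed x, y, z axes, in that order (R = Rz(yaw) Ry(pitch) Rx(roll)).
In Python, from workcell import bot gives the robot as it stands. The module is installed in compiled form; this text tells all that it offers.
- The arm moves only by the shell command python3 -m jog 'ROWS' [FORCE]. ROWS is JSON, a list that holds one entry, the list of rows, each a list of 7 numbers: the shift along the tool's x, y, z in mm, then the turn, a rotation vector about the tool's x, y, z in rad, then the opening, from 0 (shut) to 1 (fully open). In form: [[[tx, ty, tz, wx, wy, wz, fingers], ...]]. A call has 1 to 5 rows; each row shifts and turns the commanded pose from where the row before left it, along the tool's axes as they then stand; what a row does not reach is not made up. A row lasts 1/10 s, in which the tool goes at most 50 mm and 8.59 degrees, less where a joint would pass 70% of its speed; a pose out of reach is approached as far as the arm can. A call is refused whole if a number of a shift passes 50 or a number of a turn 0.15, either way. A call with a gripper value outside its range is refused whole. The fingers move at their own pace and stop on an object; FORCE is the grip in N (left out, the last holds). Time passes only in rows, so rows that do not move let the fingers close. It gives the time, the measured TCP pose, the force, the opening and the grip force at its end, in the units of the state.
- bot.observe(): the state, without advancing time (a new reading comes with each control period).
- bot.grab_frame(name): name is "side" or "top"; returns a dict with "img" (384x512x3 uint8, red, green, blue), "intrinsics" (3x3 intrinsics, pixels), "R" (3x3) and "t" (3): a world point X has camera coordinates R X + t. Camera axes: x right, y down, z forward; pixel columns grow to the right and rows downward; lengths in m; the calibration is good to about 2 mm. A picture is of the moment at which its call begins. There is no depth.
- bot.job_done(): hands the job in; it is judged then, once.
Trained networks look in a picture, given as the dict that the camera call returned (one of the last four; its "shot" number tells which), for a name from the list of things; names that differ only in an ending like _2 or _b are one class to them, and where a whole thing is asked for, a point or a joint stands for the part that bears it (a point fixed in the world has none). Each returns a list of dicts, best first, with "conf" (0 to 1); they miss things now and then, are a little off and sometimes report something else, mostly with a low value. They report only what shows in the picture. A call takes as long as a camera call.
- bot.trace(query, picture): "region" (384x512 bool, what is visible of it).
- bot.spot_point(query, picture): "xyz" ([x, y, z] in m, in world coordinates, good to about 4 mm: a listed point, or the origin of a listed thing).
The state is a dict: "clock": time; "qpos": joint angles; "qd": joint speeds; "joint_efforts": joint torques, N m; "position": TCP position; "tool_rot": TCP orientation; "force": force on the tool from outside, world axes, zero at the start; "moment": the same for the moment, N m; "grip_width": finger opening in m; "finger_force": force on a finger pad.
Only numpy, scipy, OpenCV 4.12 (cv2) and the standard library are available. Lean on these libraries where they do the work, as an engineer would, in place of code of your own. Each camera call takes 0.05 s, during which the arm holds its last target. There are 200 camera calls.

## Working session

There is one attempt and no reset: what is moved stays moved. The work goes in short steps, Python scripts to look and compute and a shell command to move; the robot and the scene stay as the last step left them, time stands still between calls to the robot, and variables do not carry over. Pictures are saved under pics/ and viewed, at most 10 in all, crops included, and the job is handed in when it is done.

```bash
mkdir -p pics
cat > h.py <<'E'
import numpy as np, cv2
from scipy.spatial.transform import Rotation as R
from workcell import bot
def snap(n,f):
    p=bot.grab_frame(n); cv2.imwrite('pics/'+f,p['img'][:,:,::-1]); return p
def pts(p,names):
    for n in names:
        r=bot.spot_point(n,p)
        print(n,[(np.round(d['xyz'],3).tolist(),round(d['conf'],2)) for d in r[:2]])
def st():
    s=bot.observe(); print(s['clock'],np.round(s['qpos'],2),np.round(s['position'],4),np.round(s['tool_rot'],3),np.round(s['force'],1),s['grip_width'],s['finger_force']); return s
E
python3 - <<'E'
from h import *
st(); print(bot.tip_reach)
a=snap('side','s0.png');b=snap('top','t0.png')
for p in (a,b): pts(p,['hopper','hopper_top','gate_pull','cup','cup_grip','cup_mouth','calculator','receipt_book','stapler','desk_bell','tape_roll'])
cv2.imwrite('pics/both0.png',cv2.resize(np.vstack([a['img'],b['img']])[:,:,::-1],(400,600)))
print(a['R'],a['t'],b['R'],b['t'])
E
```

```text
0.0 [ 1.07  0.52 -0.04  1.6   0.02  1.02 -0.11] [ 0.2586 -0.5687  0.3033] [-3.14   0.     0.427] [ 1.2  0.3 -0.7] 0.08519408660788838 0.0
0.0726
hopper [([0.62, 0.174, -0.001], 0.79)]
hopper_top [([0.621, 0.171, 0.128], 0.55)]
gate_pull [([0.476, 0.182, 0.105], 0.73)]
cup [([0.621, -0.158, 0.001], 0.75)]
cup_grip [([0.604, -0.232, 0.081], 0.97), ([0.619, 0.169, 0.128], 0.17)]
cup_mouth [([0.619, -0.16, 0.064], 0.69)]
calculator [([0.445, -0.444, 0.001], 0.58)]
receipt_book [([0.63, -0.417, -0.003], 0.82)]
stapler [([0.623, 0.421, 0.002], 0.92)]
desk_bell [([0.481, 0.461, 0.003], 0.79)]
tape_roll [([0.618, -0.158, 0.066], 0.56), ([0.75, -0.004, -0.0], 0.42)]
hopper [([0.624, 0.168, 0.001], 0.95)]
hopper_top [([0.621, 0.171, 0.131], 0.93)]
gate_pull [([0.484, 0.178, 0.103], 0.6)]
cup [([0.622, -0.159, 0.001], 0.95)]
cup_grip [([0.601, -0.235, 0.083], 0.55)]
cup_mouth [([0.618, -0.158, 0.064], 0.89)]
calculator [([0.442, -0.44, -0.003], 0.82), ([0.629, -0.138, 0.016], 0.71)]
receipt_book [([0.624, -0.42, -0.002], 0.95)]
stapler [([0.628, 0.424, -0.001], 0.57)]
desk_bell [([0.482, 0.456, 0.002], 0.63)]
tape_roll [([0.747, -0.006, 0.004], 0.84), ([0.623, 0.172, 0.001], 0.64)]
[[-0.87483406 -0.48423639  0.01343467]
 [-0.33082083  0.57695074 -0.74678339]
 [ 0.35386855 -0.65775601 -0.66493164]] [0.55911378 0.27130016 1.7112777 ] [[-0.00805382 -0.99996694  0.00112173]
 [-0.99664084  0.00793559 -0.08151112]
 [ 0.08149952 -0.00177444 -0.9966718 ]] [0.0307849  0.62473104 1.30319062]
```

View pics/s0.png

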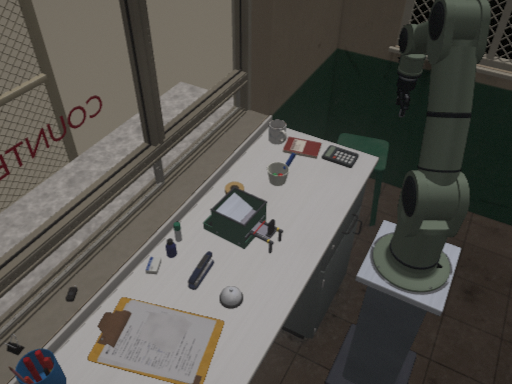

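View pics/t0.png

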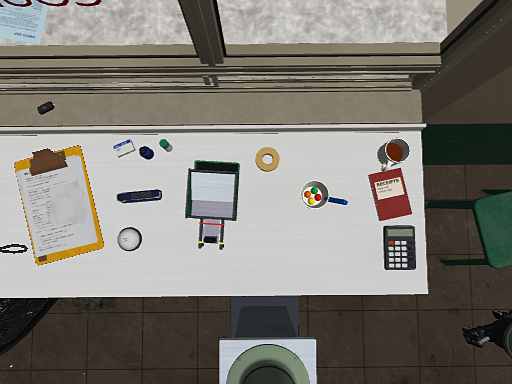

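```bash
cat >> h.py <<'E'
def rot(heading,d,sy):
    "tool z heading (deg) and d deg below level; tool y horizontal, sy=+1: y = right of heading"
    h,d=np.radians([heading,d]); z=np.array([np.cos(h)*np.cos(d),np.sin(h)*np.cos(d),-np.sin(d)])
    y=sy*np.array([np.sin(h),-np.cos(h),0]); return np.c_[np.cross(y,z),y,z]
def plan(p,Rt,N,start=None):
    "identical rows (shift then turn) from the present pose to p,Rt in N rows"
    s=bot.observe(); P0,R0=start or (np.array(s['position']),R.from_euler('xyz',s['tool_rot']).as_matrix())
    w=np.round(R.from_matrix(R0.T@Rt).as_rotvec()/N,4); S=np.zeros((3,3)); C=R0.copy()
    for i in range(N): S+=C; C=C@R.from_rotvec(w).as_matrix()
    t=np.linalg.solve(S,np.array(p)-P0); print(N,'rows',np.round(t*1000,1).tolist()+w.tolist())
    return (np.array(p),Rt)
E
python3 - <<'E'
from h import *
Rt=rot(76.5,40,1); g=np.array([.602,-.234,.081])
a=plan([.35,-.50,.33],rot(76.5,70,1),10)
b=plan(g-.144*Rt[:,2],Rt,15,a)
E
```

```text
10 rows [12.0, 2.1, -0.8, 0.0158, 0.0325, -0.0899]
15 rows [5.7, 12.2, 16.6, 0.0, 0.0349, -0.0]
```

```bash
J="python3 -m jog"
python3 -m jog '[[[12,2.1,-0.8,0.0158,0.0325,-0.0899,1],[12,2.1,-0.8,0.0158,0.0325,-0.0899,1],[12,2.1,-0.8,0.0158,0.0325,-0.0899,1],[12,2.1,-0.8,0.0158,0.0325,-0.0899,1],[12,2.1,-0.8,0.0158,0.0325,-0.0899,1]]]'
python3 -c "from h import *;st()"
python3 -m jog '[[[12,2.1,-0.8,0.0158,0.0325,-0.0899,1],[12,2.1,-0.8,0.0158,0.0325,-0.0899,1],[12,2.1,-0.8,0.0158,0.0325,-0.0899,1],[12,2.1,-0.8,0.0158,0.0325,-0.0899,1],[12,2.1,-0.8,0.0158,0.0325,-0.0899,1]]]'
python3 -c "from h import *;st()"
python3 -m jog '[[[5.7,12.2,16.6,0,0.0349,0,1],[5.7,12.2,16.6,0,0.0349,0,1],[5.7,12.2,16.6,0,0.0349,0,1],[5.7,12.2,16.6,0,0.0349,0,1],[5.7,12.2,16.6,0,0.0349,0,1]]]'
python3 -c "from h import *;st()"
python3 -m jog '[[[5.7,12.2,16.6,0,0.0349,0,1],[5.7,12.2,16.6,0,0.0349,0,1],[5.7,12.2,16.6,0,0.0349,0,1],[5.7,12.2,16.6,0,0.0349,0,1],[5.7,12.2,16.6,0,0.0349,0,1]]]'
python3 -c "from h import *;st()"
```

```text
clock: 1.7
position: [0.3136, -0.5438, 0.3118]
tool_rot: [-3.101, -0.176, 0.877]
force: [0.7, 1.1, -0.2]
grip_width: 0.0855
finger_force: 0.0
1.7 [ 1.15  0.57 -0.21  1.5  -0.05  1.16  0.3 ] [ 0.3136 -0.5438  0.3118] [-3.101 -0.176  0.877] [ 0.7  1.1 -0.2] 0.08545686144109327 0.0
clock: 2.2
position: [0.3507, -0.4995, 0.33]
tool_rot: [3.14, -0.351, 1.339]
force: [-0.7, 1.1, 0.2]
grip_width: 0.0852
finger_force: 0.0
2.2 [ 1.2   0.61 -0.37  1.44 -0.08  1.34  0.66] [ 0.3507 -0.4995  0.33  ] [ 3.14  -0.351  1.339] [-0.7  1.1  0.2] 0.08518660918121311 0.0
clock: 2.7
position: [0.425, -0.455, 0.2643]
tool_rot: [-3.141, -0.527, 1.335]
force: [0.6, -0.5, -0.1]
grip_width: 0.0853
finger_force: 0.0
2.7 [ 1.13  0.75 -0.42  1.42 -0.17  1.3   0.61] [ 0.425  -0.455   0.2643] [-3.141 -0.527  1.335] [ 0.6 -0.5 -0.1] 0.08534365477453847 0.0
clock: 3.2
position: [0.5007, -0.4013, 0.2122]
tool_rot: [3.141, -0.701, 1.336]
force: [1.2, -0.5, -0.4]
grip_width: 0.0853
finger_force: 0.0
3.2 [ 1.07  0.89 -0.47  1.38 -0.27  1.28  0.58] [ 0.5007 -0.4013  0.2122] [ 3.141 -0.701  1.336] [ 1.2 -0.5 -0.4] 0.08531464285043568 0.0
```

```bash
cat > fit.py <<'E'
from h import *
import itertools
from scipy.optimize import least_squares
D=[([1.074,.521,-.036,1.599,.021,1.021,-.113],[.2586,-.5687,.3033],[-3.14,0,.427]),
([1.15,.57,-.21,1.5,-.05,1.16,.3],[.3136,-.5438,.3118],[-3.101,-.176,.877]),
([1.2,.61,-.37,1.44,-.08,1.34,.66],[.3507,-.4995,.33],[3.14,-.351,1.339]),
([1.13,.75,-.42,1.42,-.17,1.3,.61],[.425,-.455,.2643],[-3.141,-.527,1.335]),
([1.07,.89,-.47,1.38,-.27,1.28,.58],[.5007,-.4013,.2122],[3.141,-.701,1.336])]
def fk(q,s,p):
    z=lambda a:R.from_euler('z',a); y=lambda a:R.from_euler('y',a); e=np.array
    A=z(s[0]*q[0]+p[4]); x=A.apply([p[5],0,p[0]])
    A=A*y(q[1])*z(s[1]*q[2]); x=x+A.apply([p[6],0,p[1]])
    A=A*y(q[3]); x=x+A.apply([-p[6]*0+p[8],0,0]); A=A*z(s[2]*q[4]); x=x+A.apply([0,0,p[2]])
    A=A*y(q[5]); x=x+A.apply([p[9],0,p[3]]); A=A*z(s[3]*q[6]+p[7]); return x,A
def run():
    best=None
    for s in itertools.product([1,-1],repeat=4):
      for o in (0,1.57,-1.57,3.14):
        f=lambda p:np.concatenate([np.r_[fk(q,s,p)[0]-x,.3*(R.from_euler('xyz',r).inv()*fk(q,s,p)[1]).as_rotvec()] for q,x,r in D]+[1e-2*np.array(p)[[5,6,8,9]]])
        r=least_squares(f,[.3,.4,.4,.2,0,0,0,o,0,0])
        if best is None or r.cost<best[0]-1e-7: best=(r.cost,s,r.x,np.abs(r.fun).max())
    return best
if __name__=='__main__':
    b=run(); print(b[0],b[1],np.round(b[2],3),b[3])
    np.save('fk.npy',np.r_[b[1],b[2]])
E
python3 fit.py
```

```text
0.0003237664298799791 (-1, -1, -1, -1) [ 0.317  0.607  0.247  0.258 -0.077  0.053  0.215  1.499  0.051  0.102] 0.015029802071101502
```

```bash
cat > fit2.py <<'E'
from fit import *
S=(-1,-1,-1,-1)
def fk(q,p,o=None):
    z=lambda a:R.from_euler('z',-a); y=lambda a:R.from_euler('y',a)
    A=z(q[0]); x=A.apply([p[4],p[5],p[0]]); A=A*y(q[1])*z(q[2]); x=x+A.apply([p[6],p[7],p[1]])
    A=A*y(q[3])*z(q[4]); x=x+A.apply([p[8],p[9],p[2]]); A=A*y(q[5]); x=x+A.apply([p[10],p[11],p[3]])
    return x,A*z(q[6]-np.pi/2)
if __name__=='__main__':
    for sg in (1,):
        for q,x,r in D: print(np.round((R.from_euler('xyz',r).inv()*fk(q,np.zeros(12))[1]).as_rotvec(),3))
    f=lambda p:np.concatenate([fk(q,p)[0]-x for q,x,r in D]+[1e-2*np.array(p)[4:]])
    r=least_squares(f,[.3,.4,.4,.2]+[0]*8); print(r.cost,np.round(r.x,3),np.abs(r.fun).max())
    np.save('fk2.npy',r.x)
E
python3 fit2.py
```

```text
[-0.003  0.     0.001]
[-0.009 -0.002 -0.001]
[-0.001  0.007  0.004]
[-0.002 -0.003 -0.003]
[-0.     0.002  0.006]
1.1255511558887435e-05 [ 0.272  0.608  0.396  0.182  0.009 -0.107  0.042  0.093  0.104 -0.021
  0.007 -0.021] 0.003090099793628731
```

```bash
python3 -m jog '[[[5.7,12.2,16.6,0,0.0349,0,1],[5.7,12.2,16.6,0,0.0349,0,1],[5.7,12.2,16.6,0,0.0349,0,1],[5.7,12.2,16.6,0,0.0349,0,1],[5.7,12.2,16.6,0,0.0349,0,1]]]' >/dev/null
python3 - <<'E'
from h import *
s=st(); a=snap('side','s1.png');b=snap('top','t1.png')
for p in (a,b): pts(p,['cup','cup_grip','cup_mouth'])
Rt=rot(76.5,40,1); plan(np.array([.602,-.234,.081])-.054*Rt[:,2],Rt,5)
c=lambda p,u,v:cv2.resize(p['img'][v-50:v+50,u-66:u+66,::-1],(528,400),interpolation=cv2.INTER_CUBIC)[:,:400]
cv2.imwrite('pics/c1.png',np.hstack([c(a,285,160),c(b,335,195)]))
E
```

```text
3.7 [ 0.99  1.02 -0.54  1.31 -0.37  1.26  0.55] [ 0.5783 -0.3395  0.1726] [ 3.141 -0.876  1.336] [-0.3 -0.7  0.1] 0.08533806693427214 0.0
cup [([0.625, -0.155, -0.001], 0.59)]
cup_grip [([0.601, -0.23, 0.081], 0.66)]
cup_mouth [([0.62, -0.16, 0.064], 0.71)]
cup [([0.62, -0.157, 0.002], 0.74), ([0.482, 0.178, 0.104], 0.24)]
cup_grip [([0.597, -0.232, 0.082], 0.77)]
cup_mouth [([0.621, -0.156, 0.066], 0.89)]
5 rows [-0.0, -0.1, 18.0, 0.0003, 0.0002, 0.0]
```

View pics/c1.png

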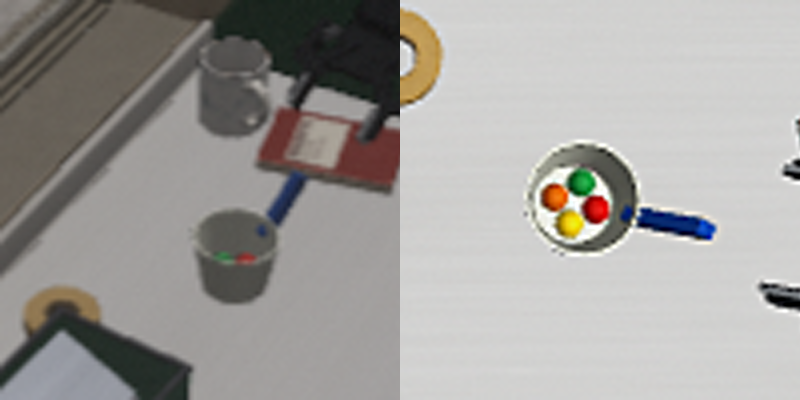

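The crops show the cup with four balls. Its blue grip runs from about (640,215) to (710,230) in the right half, with the open fingers straddling its line at (790,170) and (765,295). Going in.

```bash
python3 -m jog '[[[0,0.5,18,0,0,0,1],[0,0.5,18,0,0,0,1],[0,0,18,0,0,0,1],[0,0,18,0,0,0,1],[0,0,18,0,0,0,1]]]'
python3 -m jog '[[[0,0,0,0,0,0,1],[0,0,0,0,0,0,0.4],[0,0,0,0,0,0,0.2],[0,0,0,0,0,0,0],[0,0,0,0,0,0,0]]]' 60
python3 -m jog '[[[0,0,0,0,0,0,0],[0,0,0,0,0,0,0],[0,0,0,0,0,0,0]]]'
cat >> h.py <<'E'
def log():
    import json; s=bot.observe(); open('log.txt','a').write(json.dumps([list(map(float,s[k])) for k in('qpos','position','tool_rot')])+'\n')
E
python3 - <<'E'
from h import *
st(); log(); b=snap('top','t2.png');a=snap('side','s2.png')
for p in (a,b): pts(p,['cup','cup_grip','cup_mouth'])
E
```

```text
clock: 4.6
position: [0.5941, -0.2739, 0.1153]
tool_rot: [3.14, -0.872, 1.336]
force: [0.5, 0.3, -0.5]
grip_width: 0.0854
finger_force: 0.0
clock: 5.1
position: [0.5941, -0.2744, 0.1157]
tool_rot: [3.14, -0.872, 1.336]
force: [-1.0, -0.4, -0.5]
grip_width: 0.0284
finger_force: 0.0
clock: 5.4
position: [0.5941, -0.2741, 0.1156]
tool_rot: [3.14, -0.873, 1.336]
force: [-3.2, -3.9, 4.9]
grip_width: 0.0133
finger_force: 59.1
5.4 [ 0.94  1.07 -0.56  1.42 -0.38  1.08  0.57] [ 0.5941 -0.2741  0.1156] [ 3.14  -0.873  1.336] [-3.2 -3.9  4.9] 0.013310273682038649 59.11897122859955
cup [([0.624, -0.155, 0.001], 0.6)]
cup_grip [([0.605, -0.234, 0.079], 0.7)]
cup_mouth []
cup [([0.621, -0.156, 0.003], 0.58), ([0.484, 0.454, -0.0], 0.37)]
cup_grip [([0.606, -0.235, 0.081], 0.63)]
cup_mouth [([0.62, -0.155, 0.063], 0.63)]
```

```bash
python3 -m jog '[[[7.5,0,-6.5,0,0,0,0],[7.5,0,-6.5,0,0,0,0],[15,0,-13,0,0,0,0],[15,0,-13,0,0,0,0],[15,0,-13,0,0,0,0]]]' 80
python3 -c "from h import *;log()"
python3 -m jog '[[[15,0,-13,0,0,0,0],[15,0,-13,0,0,0,0],[15,0,-13,0,0,0,0],[15,0,-13,0,0,0,0],[7.5,0,-6.5,0,0,0,0]]]'
cat > ik.py <<'E'
from fit2 import *
import json
lo=np.array([-2.91,-.3,-1.5,.17,-1.26,.16,-2.52]);hi=np.array([2.91,2.13,1.42,2.43,4.41,1.93,2.52])
def model():
    L=[tuple(json.loads(l)) for l in open('log.txt')]
    f=lambda p:np.concatenate([.4*(fk(q,p)[0]-x) for q,x,r in D]+[fk(q,p)[0]-x for q,x,r in L]+[3e-3*np.array(p)[4:]])
    r=least_squares(f,np.load('fk2.npy')); print('fit',np.abs(r.fun[:-8]).max().round(4)); return r.x
def ik(p,Rt,P,q0):
    m=.04
    f=lambda q:np.r_[(fk(q,P)[0]-p)*10,3*(R.from_matrix(Rt).inv()*fk(q,P)[1]).as_rotvec(),.02*(q-q0)]
    r=least_squares(f,np.clip(q0,lo+m,hi-m),bounds=(lo+m/2,hi-m/2)); return r.x,np.linalg.norm(r.fun[:3])/10,np.linalg.norm(r.fun[3:6])/3
E
python3 - <<'E'
from ik import *
s=st(); log(); P=model(); print(np.round(P,3))
q=np.array(s['qpos']); top=np.array([.621,.171,.128])
e=np.radians(40)
# mouth rel grasp in tool coords for handle-up start: n=tool x (up), z
mz=.081*np.cos(e)+.014*np.sin(e); mn=.081*np.sin(e)-.014*np.cos(e); print(mz,mn)
for hd in (-60,-30,0,20,40):
  for d in (15,25,35):
    Rt=rot(hd,d,-1)   # rolled half turn
    lip=np.array([0,0,0])
    # cup z in tool: n*cos e - z*sin e ; lower lip = mouth + .047*xc, xc= z cos e + n sin e
    cz=Rt@[np.cos(e),0,-np.sin(e)]; xc=Rt@[np.sin(e),0,np.cos(e)]
    m=top+[0,0,.062]-.02*np.r_[cz[:2],0]/np.linalg.norm(cz[:2])
    g=m-Rt@[mn,0,mz]; tcp=g-.054*Rt[:,2]
    out=[]
    for q0 in (q,np.r_[-.2,.9,0,1,0,.6,1.5],np.r_[-.2,.9,0,1,0,.6,-1.5],np.r_[-.2,.9,0,1,3.1,.6,-1.5],np.r_[-.2,.9,0,1,3.1,.6,1.5]):
        x,ep,er=ik(tcp,Rt,P,q0); out.append((ep+er,x))
    b=min(out,key=lambda t:t[0]); print(hd,d,'tilt',round(np.degrees(np.arccos(cz[2]))),np.round(tcp,3),round(b[0],4),np.round(b[1],2))
E
```

```text
clock: 6.3
position: [0.5939, -0.275, 0.1971]
tool_rot: [3.139, -0.872, 1.337]
force: [0.3, 0.6, -1.8]
grip_width: 0.0133
finger_force: 78.0
clock: 6.8
position: [0.5937, -0.2764, 0.2865]
tool_rot: [3.138, -0.872, 1.338]
force: [0.2, -0.0, -1.5]
grip_width: 0.0128
finger_force: 78.0
6.8 [ 0.95  0.85 -0.59  1.38 -0.43  1.28  0.43] [ 0.5937 -0.2764  0.2865] [ 3.138 -0.872  1.338] [ 0.2 -0.  -1.5] 0.012760046935475678 77.99495458602905
fit 0.0013
[ 0.324  0.523  0.434  0.263  0.004 -0.014 -0.02  -0.043 -0.006 -0.001
 -0.001 -0.001]
0.07104862642824877 0.04134117418094399
-60 15 tilt 125 [0.576 0.249 0.262] 0.0001 [-1.05  0.89  0.26  1.66  1.    1.41 -0.92]
-60 25 tilt 115 [0.583 0.237 0.28 ] 0.0001 [-0.96  0.77  0.17  1.67  0.97  1.35 -0.85]
-60 35 tilt 105 [0.592 0.222 0.296] 0.0001 [-0.84  0.68  0.08  1.67  0.92  1.28 -0.75]
-30 15 tilt 125 [0.543 0.216 0.262] 0.0001 [-0.76  0.69 -0.22  2.1   1.64  1.41 -1.2 ]
-30 25 tilt 115 [0.555 0.209 0.28 ] 0.0001 [-0.64  0.58 -0.29  2.07  1.56  1.25 -1.02]
-30 35 tilt 105 [0.57  0.2   0.296] 0.0001 [-0.75  0.49 -0.04  2.02  1.37  0.96 -0.79]
0 15 tilt 125 [0.531 0.171 0.262] 0.0022 [ 0.31  1.2  -1.45  2.41  2.54  1.91 -0.49]
0 25 tilt 115 [0.545 0.171 0.28 ] 0.0001 [-0.63  0.45 -0.03  2.37  2.34  0.9  -1.31]
0 35 tilt 105 [0.562 0.171 0.296] 0.0002 [-0.09  0.4  -0.62  2.25  2.03  0.76 -0.81]
20 15 tilt 125 [0.536 0.14  0.262] 0.0423 [ 0.7   1.21 -1.48  2.41  2.77  1.23 -0.26]
20 25 tilt 115 [0.55  0.145 0.28 ] 0.0 [-0.27  0.43 -0.1   2.41  3.09  0.83 -1.51]
20 35 tilt 105 [0.566 0.151 0.296] 0.0 [-0.29  0.33 -0.08  2.28  3.07  0.43 -1.49]
40 15 tilt 125 [0.552 0.113 0.262] 0.0001 [ 0.09  0.62 -0.15  2.36  3.83  1.12 -1.61]
40 25 tilt 115 [0.563 0.122 0.28 ] 0.0001 [ 0.06  0.47 -0.17  2.29  3.89  0.79 -1.79]
40 35 tilt 105 [0.576 0.133 0.296] 0.0001 [ 0.86  0.79 -1.37  2.17  2.18  0.3   0.14]
```

```bash
cat > pour.py <<'E'
from ik import *
E_=np.radians(40)
def cup_pose(mouth,yaw,tilt):
    "TCP pose for cup yaw (deg, cup x), tilt about cup y, mouth point"
    Rc=R.from_euler('ZY',[yaw,tilt],degrees=True).as_matrix()
    z=Rc@[np.cos(E_),0,-np.sin(E_)]; y=-Rc[:,1]; Rt=np.c_[np.cross(y,z),y,z]
    return np.array(mouth)+Rc@[-.081,0,.014]-.054*z,Rt
E
python3 - <<'E'
from pour import *
s=st(); P=model(); top=np.array([.621,.171,.128])
p,Rt=cup_pose([.62,-.158,.066+.171],76.5,0); print(np.round(p,3), R.from_matrix(Rt).as_euler('xyz').round(3))
for yw in (76.5,95,110):
    q=np.array(s['qpos']); a=(p,Rt); dirn=np.array([np.cos(np.radians(yw)),np.sin(np.radians(yw)),0])
    W=[([.61,.05,.30],0),(top-.03*dirn+[0,0,.095],65),(top-.02*dirn+[0,0,.062],122)]
    last=(np.array([.62,-.158,.237]),76.5,0)
    for m,t in W:
        for k in np.linspace(.1,1,10):
            qo=q; q,ep,er=ik(*cup_pose(last[0]+k*(np.array(m)-last[0]),last[1]+k*(yw-last[1]),last[2]+k*(t-last[2])),P,q)
            if ep+er>.003 or abs(q-qo).max()>.3: print('  !',m,k,round(ep+er,4),round(abs(q-qo).max(),2))
        last=(np.array(m),yw,t); print(yw,t,np.round(q,2))
E
```

```text
6.8 [ 0.95  0.85 -0.59  1.38 -0.43  1.28  0.43] [ 0.5937 -0.2764  0.2865] [ 3.138 -0.872  1.338] [ 0.2 -0.  -1.5] 0.012760046935475678 77.99495458602905
fit 0.0013
[ 0.591 -0.277  0.286] [-3.142 -0.873  1.335]
76.5 0 [ 0.83  0.6  -0.71  1.7  -0.59  1.03  0.31]
76.5 65 [-0.19  0.56 -0.32  1.44  0.37  1.36 -0.83]
76.5 122 [-0.92  1.26  0.68  0.94  0.3   1.91 -0.62]
95 0 [ 0.71  0.76 -0.69  1.42 -0.41  1.32  0.36]
95 65 [-0.17  0.54 -0.36  1.47  0.44  1.3  -0.56]
95 122 [-0.74  1.01 -0.08  1.24  0.91  1.89 -0.92]
110 0 [ 0.59  0.87 -0.69  1.19 -0.29  1.57  0.42]
110 65 [-0.14  0.54 -0.41  1.49  0.49  1.24 -0.34]
110 122 [-0.77  0.9  -0.13  1.49  1.06  1.72 -0.96]
```

Run:
```python
from pour import *
a=plan(*cup_pose([.61,.05,.30],110,0),15); top=np.array([.621,.171,.128]);d=np.array([np.cos(np.radians(110)),np.sin(np.radians(110)),0])
a=plan(*cup_pose(top-.03*d+[0,0,.095],110,65),15,a); plan(*cup_pose(top-.02*d+[0,0,.062],110,122),15,a)
p=snap('side','s3.png'); pts(p,['cup','cup_mouth','ball_0_center','ball_1_center','ball_2_center','ball_3_center'])
```

```text
15 rows [12.3, 4.5, 8.2, 0.03, 0.0001, -0.0249]
15 rows [13.0, 3.4, 4.2, -0.0, -0.0756, -0.0]
15 rows [10.4, -0.0, -1.2, 0.0, -0.0663, 0.0]
cup [([0.622, -0.162, 0.173], 0.65)]
cup_mouth [([0.621, -0.162, 0.234], 0.63)]
ball_0_center []
ball_1_center []
ball_2_center [([0.48, 0.181, 0.105], 0.74), ([0.482, 0.454, 0.001], 0.16)]
ball_3_center []
```

```bash
python3 -m jog '[[[12.3,4.5,8.2,0.03,0.0001,-0.0249,0],[12.3,4.5,8.2,0.03,0.0001,-0.0249,0],[12.3,4.5,8.2,0.03,0.0001,-0.0249,0],[12.3,4.5,8.2,0.03,0.0001,-0.0249,0],[12.3,4.5,8.2,0.03,0.0001,-0.0249,0]]]'
python3 -m jog '[[[12.3,4.5,8.2,0.03,0.0001,-0.0249,0],[12.3,4.5,8.2,0.03,0.0001,-0.0249,0],[12.3,4.5,8.2,0.03,0.0001,-0.0249,0],[12.3,4.5,8.2,0.03,0.0001,-0.0249,0],[12.3,4.5,8.2,0.03,0.0001,-0.0249,0]]]' >/dev/null
python3 -m jog '[[[12.3,4.5,8.2,0.03,0.0001,-0.0249,0],[12.3,4.5,8.2,0.03,0.0001,-0.0249,0],[12.3,4.5,8.2,0.03,0.0001,-0.0249,0],[12.3,4.5,8.2,0.03,0.0001,-0.0249,0],[12.3,4.5,8.2,0.03,0.0001,-0.0249,0]]]'
python3 - <<'E'
from pour import *
st();log()
p=snap('side','s4.png'); pts(p,['cup','cup_mouth','cup_grip']); p=snap('top','t4.png'); pts(p,['cup','cup_mouth','hopper_top'])
top=np.array([.621,.171,.128]);d=np.array([np.cos(np.radians(110)),np.sin(np.radians(110)),0])
a=plan(*cup_pose(top-.03*d+[0,0,.095],110,65),15)
E
```

```text
clock: 7.65
position: [0.6274, -0.2082, 0.3052]
tool_rot: [-3.141, -0.873, 1.534]
force: [-0.2, -1.1, -2.9]
grip_width: 0.0131
finger_force: 78.0
clock: 8.65
position: [0.6521, -0.063, 0.3467]
tool_rot: [-3.138, -0.875, 1.921]
force: [0.1, -0.4, -1.2]
grip_width: 0.0134
finger_force: 78.0
8.65 [ 0.59  0.87 -0.69  1.19 -0.29  1.57  0.42] [ 0.6521 -0.063   0.3467] [-3.138 -0.875  1.921] [ 0.1 -0.4 -1.2] 0.013385056846088622 78.01591157913208
cup [([0.61, 0.049, 0.233], 0.71)]
cup_mouth [([0.608, 0.052, 0.296], 0.72)]
cup_grip []
cup [([0.609, 0.05, 0.231], 0.9), ([0.638, -0.027, 0.313], 0.48)]
cup_mouth [([0.608, 0.052, 0.298], 0.68), ([0.626, 0.421, -0.003], 0.42)]
hopper_top [([0.619, 0.173, 0.13], 0.84)]
15 rows [13.1, 3.4, 4.1, -0.0001, -0.0757, -0.0001]
```

Exactly where planned, so I'll tip in two stages.

```bash
python3 -m jog '[[[13,3.4,4.1,0,-0.0757,0,0],[13,3.4,4.1,0,-0.0757,0,0],[13,3.4,4.1,0,-0.0757,0,0],[13,3.4,4.1,0,-0.0757,0,0],[13,3.4,4.1,0,-0.0757,0,0]]]' >/dev/null
python3 -m jog '[[[13,3.4,4.1,0,-0.0757,0,0],[13,3.4,4.1,0,-0.0757,0,0],[13,3.4,4.1,0,-0.0757,0,0],[13,3.4,4.1,0,-0.0757,0,0],[13,3.4,4.1,0,-0.0757,0,0]]]' >/dev/null
python3 -m jog '[[[13,3.4,4.1,0,-0.0757,0,0],[13,3.4,4.1,0,-0.0757,0,0],[13,3.4,4.1,0,-0.0757,0,0],[13,3.4,4.1,0,-0.0757,0,0],[13,3.4,4.1,0,-0.0757,0,0]]]'
python3 - <<'E'
from pour import *
st();log()
p=snap('side','s5.png'); pts(p,['cup','cup_mouth']); b=snap('top','t5.png'); pts(b,['cup','cup_mouth'])
top=np.array([.621,.171,.128]);d=np.array([np.cos(np.radians(110)),np.sin(np.radians(110)),0])
a=plan(*cup_pose(top-.02*d+[0,0,.062],110,122),15)
cv2.imwrite('pics/c5.png',np.hstack([cv2.resize(x['img'][v-60:v+60,u-60:u+60,::-1],(400,400)) for x,u,v in((p,240,200),(b,225,185))]))
E
```

```text
clock: 10.55
position: [0.6338, 0.1353, 0.3541]
tool_rot: [-3.14, 0.263, 1.919]
force: [0.3, 0.4, -2.5]
grip_width: 0.0128
finger_force: 78.0
10.55 [-0.15  0.54 -0.39  1.49  0.49  1.24 -0.33] [0.6338 0.1353 0.3541] [-3.14   0.263  1.919] [ 0.3  0.4 -2.5] 0.012762567546883744 78.00971031188965
cup [([0.65, 0.084, 0.194], 0.89), ([0.623, 0.172, 0.129], 0.35)]
cup_mouth [([0.631, 0.137, 0.222], 0.74)]
cup [([0.65, 0.086, 0.195], 0.56)]
cup_mouth [([0.627, 0.144, 0.222], 0.63)]
15 rows [10.5, 0.0, -1.3, -0.0002, -0.0664, 0.0]
```

View pics/c5.png

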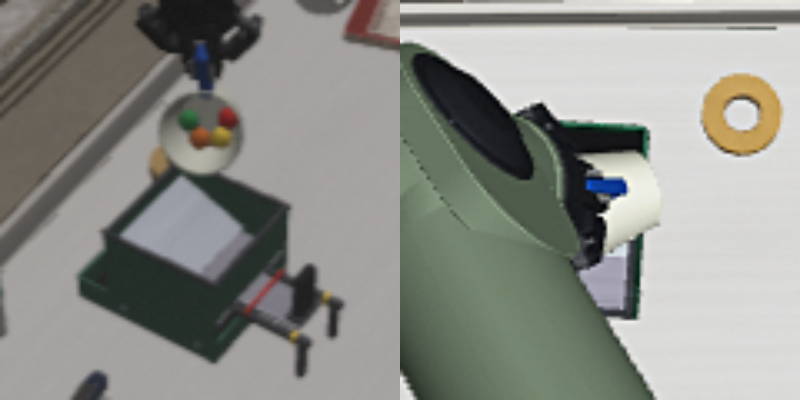

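The left crop shows all four balls still in the tilted cup at about (205,125), with its lip over the hopper. Continue tipping.

```bash
python3 -m jog '[[[5.2,0,-0.6,0,-0.0332,0,0],[5.2,0,-0.6,0,-0.0332,0,0],[5.2,0,-0.6,0,-0.0332,0,0],[5.2,0,-0.6,0,-0.0332,0,0],[5.2,0,-0.6,0,-0.0332,0,0]]]' >/dev/null
python3 -m jog '[[[5.2,0,-0.6,0,-0.0332,0,0],[5.2,0,-0.6,0,-0.0332,0,0],[5.2,0,-0.6,0,-0.0332,0,0],[5.2,0,-0.6,0,-0.0332,0,0],[5.2,0,-0.6,0,-0.0332,0,0]]]' >/dev/null
python3 -m jog '[[[5.2,0,-0.6,0,-0.0332,0,0],[5.2,0,-0.6,0,-0.0332,0,0],[5.2,0,-0.6,0,-0.0332,0,0],[5.2,0,-0.6,0,-0.0332,0,0],[5.2,0,-0.6,0,-0.0332,0,0]]]' >/dev/null
python3 -m jog '[[[10.5,0,-1.3,0,-0.0664,0,0],[10.5,0,-1.3,0,-0.0664,0,0],[10.5,0,-1.3,0,-0.0664,0,0],[10.5,0,-1.3,0,-0.0664,0,0],[10.5,0,-1.3,0,-0.0664,0,0]]]' >/dev/null
python3 -m jog '[[[10.5,0,-1.3,0,-0.0664,0,0],[10.5,0,-1.3,0,-0.0664,0,0],[10.5,0,-1.3,0,-0.0664,0,0],[0,0,0,0,0,0,0],[0,0,0,0,0,0,0]]]'
python3 - <<'E'
from pour import *
st();log()
p=snap('side','s6.png'); pts(p,['cup','cup_mouth']+['ball_%d_center'%i for i in range(4)])
cv2.imwrite('pics/c6.png',cv2.resize(p['img'][130:270,160:340,::-1],(720,560)))
E
```

```text
clock: 13.35
position: [0.5905, 0.2539, 0.2613]
tool_rot: [-3.134, 1.289, 1.928]
force: [-0.4, -0.0, 0.0]
grip_width: 0.0132
finger_force: 78.3
13.35 [-0.78  0.91 -0.11  1.5   1.06  1.73 -0.97] [0.5905 0.2539 0.2613] [-3.134  1.289  1.928] [-0.4 -0.   0. ] 0.013172803895660962 78.32157969474792
cup [([0.648, 0.1, 0.228], 0.53)]
cup_mouth [([0.626, 0.149, 0.188], 0.69)]
ball_0_center []
ball_1_center [([0.61, 0.206, 0.247], 0.72)]
ball_2_center []
ball_3_center [([0.476, 0.183, 0.102], 0.55)]
```

View pics/c6.png

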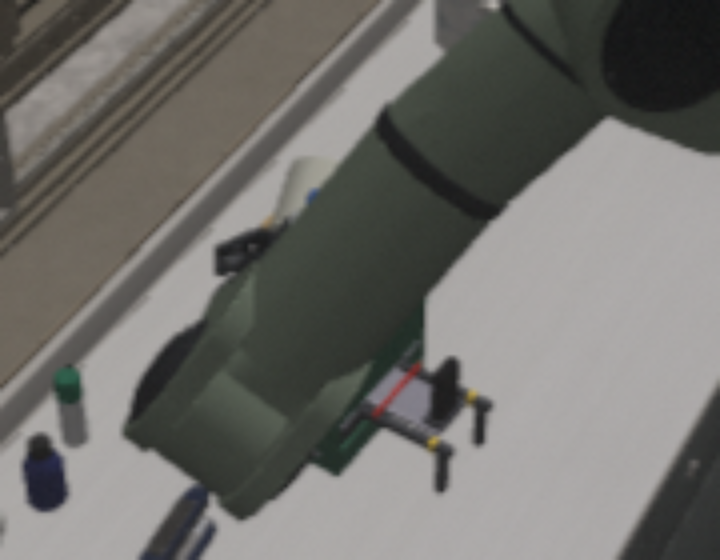

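The arm hides the cup and hopper here. The gate is still shut, with its red bar at about (400,385) inboard of the yellow marks. Back up and look.

Run:
```python
from pour import *
top=np.array([.621,.171,.128]);d=np.array([np.cos(np.radians(110)),np.sin(np.radians(110)),0])
a=plan(*cup_pose(top-.03*d+[0,0,.095],110,65),10)
a=plan(*cup_pose([.61,.05,.30],110,0),15,a)
a=plan(*cup_pose([.62,-.158,.237],76.5,0),15,a)
```

```text
10 rows [-16.0, 0.0, 3.1, -0.0001, 0.1027, 0.0]
15 rows [-13.3, -3.4, -3.2, 0.0, 0.0756, 0.0]
15 rows [-12.2, -5.2, -8.0, -0.0299, -0.0, 0.0251]
```

```bash
python3 -m jog '[[[0,0,0,0,0,0,0],[0,0,0,0,0,0,0],[0,0,0,0,0,0,0],[0,0,0,0,0,0,0],[0,0,0,0,0,0,0]]]' >/dev/null
python3 -m jog '[[[-16,0,3.1,0,0.1027,0,0],[-16,0,3.1,0,0.1027,0,0],[-16,0,3.1,0,0.1027,0,0],[-16,0,3.1,0,0.1027,0,0],[-16,0,3.1,0,0.1027,0,0]]]' >/dev/null
python3 -m jog '[[[-16,0,3.1,0,0.1027,0,0],[-16,0,3.1,0,0.1027,0,0],[-16,0,3.1,0,0.1027,0,0],[-16,0,3.1,0,0.1027,0,0],[-16,0,3.1,0,0.1027,0,0]]]'
python3 - <<'E'
from pour import *
st()
p=snap('side','s7.png'); pts(p,['cup','cup_mouth']+['ball_%d_center'%i for i in range(4)])
cv2.imwrite('pics/c7.png',cv2.resize(p['img'][150:260,190:310,::-1],(600,550)))
a=plan(*cup_pose([.61,.05,.30],110,0),15)
E
```

```text
clock: 15.2
position: [0.6337, 0.1353, 0.355]
tool_rot: [-3.141, 0.26, 1.92]
force: [0.2, -0.0, -3.0]
grip_width: 0.0132
finger_force: 78.2
15.2 [-0.15  0.54 -0.4   1.49  0.48  1.24 -0.33] [0.6337 0.1353 0.355 ] [-3.141  0.26   1.92 ] [ 0.2 -0.  -3. ] 0.013156387910345596 78.17880034446716
cup [([0.652, 0.083, 0.196], 0.6)]
cup_mouth [([0.631, 0.137, 0.225], 0.62)]
ball_0_center [([0.444, -0.444, -0.0], 0.37)]
ball_1_center [([0.619, 0.168, 0.127], 0.48), ([0.641, 0.12, 0.306], 0.24)]
ball_2_center []
ball_3_center [([0.625, -0.42, -0.003], 0.21)]
15 rows [-13.4, -3.4, -3.3, -0.0002, 0.0757, 0.0001]
```

View pics/c7.png

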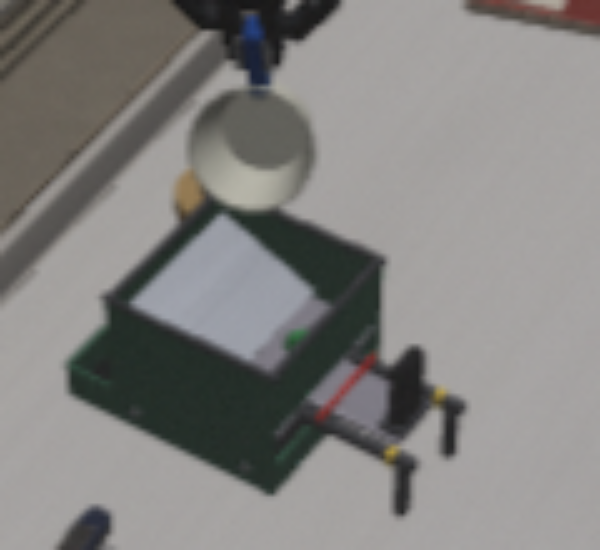

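The cup is empty, and the green ball shows in the hopper at (295,340) by the gate. The other balls are hidden behind the front wall, and none lie on the counter. Carry the cup back.

```bash
python3 -m jog '[[[-13.4,-3.4,-3.3,0,0.0757,0,0],[-13.4,-3.4,-3.3,0,0.0757,0,0],[-13.4,-3.4,-3.3,0,0.0757,0,0],[-13.4,-3.4,-3.3,0,0.0757,0,0],[-13.4,-3.4,-3.3,0,0.0757,0,0]]]' >/dev/null
python3 -m jog '[[[-13.4,-3.4,-3.3,0,0.0757,0,0],[-13.4,-3.4,-3.3,0,0.0757,0,0],[-13.4,-3.4,-3.3,0,0.0757,0,0],[-13.4,-3.4,-3.3,0,0.0757,0,0],[-13.4,-3.4,-3.3,0,0.0757,0,0]]]' >/dev/null
python3 -m jog '[[[-13.4,-3.4,-3.3,0,0.0757,0,0],[-13.4,-3.4,-3.3,0,0.0757,0,0],[-13.4,-3.4,-3.3,0,0.0757,0,0],[-13.4,-3.4,-3.3,0,0.0757,0,0],[-13.4,-3.4,-3.3,0,0.0757,0,0]]]' >/dev/null
python3 -m jog '[[[-12.2,-5.2,-8,-0.0299,0,0.0251,0],[-12.2,-5.2,-8,-0.0299,0,0.0251,0],[-12.2,-5.2,-8,-0.0299,0,0.0251,0],[-12.2,-5.2,-8,-0.0299,0,0.0251,0],[-12.2,-5.2,-8,-0.0299,0,0.0251,0]]]' >/dev/null
python3 -m jog '[[[-12.2,-5.2,-8,-0.0299,0,0.0251,0],[-12.2,-5.2,-8,-0.0299,0,0.0251,0],[-12.2,-5.2,-8,-0.0299,0,0.0251,0],[-12.2,-5.2,-8,-0.0299,0,0.0251,0],[-12.2,-5.2,-8,-0.0299,0,0.0251,0]]]' >/dev/null
python3 -m jog '[[[-12.2,-5.2,-8,-0.0299,0,0.0251,0],[-12.2,-5.2,-8,-0.0299,0,0.0251,0],[-12.2,-5.2,-8,-0.0299,0,0.0251,0],[-12.2,-5.2,-8,-0.0299,0,0.0251,0],[-12.2,-5.2,-8,-0.0299,0,0.0251,0]]]'
python3 - <<'E'
from pour import *
st()
p=snap('side','s8.png'); pts(p,['cup','cup_mouth']); p=snap('top','t8.png'); pts(p,['cup','cup_mouth']); 
plan([.5941,-.2741,.1176],rot(76.5,40,1),10)
E
```

```text
clock: 18.55
position: [0.5909, -0.2788, 0.2861]
tool_rot: [-3.139, -0.871, 1.329]
force: [-0.2, -0.1, -1.4]
grip_width: 0.0132
finger_force: 78.2
18.55 [ 0.95  0.84 -0.57  1.39 -0.44  1.29  0.44] [ 0.5909 -0.2788  0.2861] [-3.139 -0.871  1.329] [-0.2 -0.1 -1.4] 0.013229357102577909 78.24085593223572
cup [([0.621, -0.16, 0.173], 0.63)]
cup_mouth [([0.617, -0.161, 0.238], 0.58)]
cup [([0.617, -0.16, 0.17], 0.87)]
cup_mouth [([0.614, -0.16, 0.232], 0.89), ([0.624, 0.17, -0.001], 0.51)]
10 rows [-12.7, 0.2, 11.1, -0.0001, 0.0001, -0.0001]
```

```bash
python3 -m jog '[[[-15,0.2,13,0,0,0,0],[-15,0.2,13,0,0,0,0],[-15,0.2,13,0,0,0,0],[-15,0.2,13,0,0,0,0],[-15,0.2,13,0,0,0,0]]]' >/dev/null
python3 -m jog '[[[-15,0.2,13,0,0,0,0],[-15,0.2,13,0,0,0,0],[-10,0.2,8.6,0,0,0,0],[-8,0.2,6.8,0,0,0,0],[-4,0.2,3.4,0,0,0,0]]]'
python3 -m jog '[[[0,0,0,0,0,0,0],[0,0,0,0,0,0,0]]]'
```

```text
clock: 19.85
position: [0.5937, -0.2758, 0.1176]
tool_rot: [-3.138, -0.872, 1.332]
force: [-1.3, 0.3, -1.7]
grip_width: 0.0133
finger_force: 78.2
clock: 20.05
position: [0.594, -0.276, 0.1192]
tool_rot: [-3.14, -0.871, 1.333]
force: [0.7, -0.0, -0.7]
grip_width: 0.013
finger_force: 78.2
```

```bash
python3 -m jog '[[[-0.8,0,0.6,0,0,0,0],[-0.8,0,0.6,0,0,0,0],[-0.8,0,0.6,0,0,0,0],[0,0,0,0,0,0,0]]]' 20
python3 -m jog '[[[-0.4,0,0.3,0,0,0,0],[0,0,0,0,0,0,0]]]'
```

```text
clock: 20.45
position: [0.5937, -0.2761, 0.1158]
tool_rot: [-3.139, -0.871, 1.333]
force: [-1.2, -1.0, 1.7]
grip_width: 0.0131
finger_force: 78.8
clock: 20.65
position: [0.5937, -0.2762, 0.1156]
tool_rot: [-3.139, -0.872, 1.333]
force: [-2.4, -2.8, 5.3]
grip_width: 0.0132
finger_force: 79.3
```

```bash
python3 -m jog '[[[0,0,0,0,0,0,0.3],[0,0,0,0,0,0,0.5],[0,0,0,0,0,0,0.7],[0,0,0,0,0,0,0.7],[0,0,0,0,0,0,0.7]]]'
python3 -m jog '[[[0,0,-12,0,0,0,0.7],[0,0,-18,0,0,0,0.7],[0,0,-20,0,0,0,0.7],[0,0,-20,0,0,0,0.7],[0,0,-25,0,0,0,0.7]]]'
python3 - <<'E'
from pour import *
st()
p=snap('side','s9.png'); pts(p,['cup','cup_mouth','gate_pull','hopper']); b=snap('top','t9.png'); pts(b,['cup','cup_mouth','gate_pull','hopper'])
cv2.imwrite('pics/c9.png',np.hstack([cv2.resize(x['img'][v-60:v+60,u-60:u+60,::-1],(400,400)) for x,u,v in((p,260,200),(b,275,200))]))
E
```

```text
clock: 21.15
position: [0.5937, -0.276, 0.115]
tool_rot: [-3.139, -0.871, 1.332]
force: [-0.3, 0.3, -1.1]
grip_width: 0.0597
finger_force: 0.0
clock: 21.65
position: [0.5764, -0.3476, 0.1772]
tool_rot: [-3.139, -0.871, 1.332]
force: [-0.5, 1.1, -0.0]
grip_width: 0.0596
finger_force: 0.0
21.65 [ 0.99  1.02 -0.52  1.3  -0.37  1.28  0.55] [ 0.5764 -0.3476  0.1772] [-3.139 -0.871  1.332] [-0.5  1.1 -0. ] 0.059597926034334094 0.0
cup [([0.623, -0.157, 0.002], 0.63)]
cup_mouth [([0.622, -0.159, 0.067], 0.88)]
gate_pull [([0.479, 0.181, 0.106], 0.72)]
hopper [([0.62, 0.17, -0.002], 0.77), ([0.75, -0.005, -0.001], 0.69)]
cup [([0.621, -0.158, 0.001], 0.8), ([0.624, 0.17, -0.001], 0.3)]
cup_mouth [([0.62, -0.159, 0.064], 0.82), ([0.481, 0.182, 0.104], 0.43)]
gate_pull [([0.483, 0.181, 0.102], 0.65)]
hopper [([0.624, 0.168, -0.0], 0.69)]
```

View pics/c9.png

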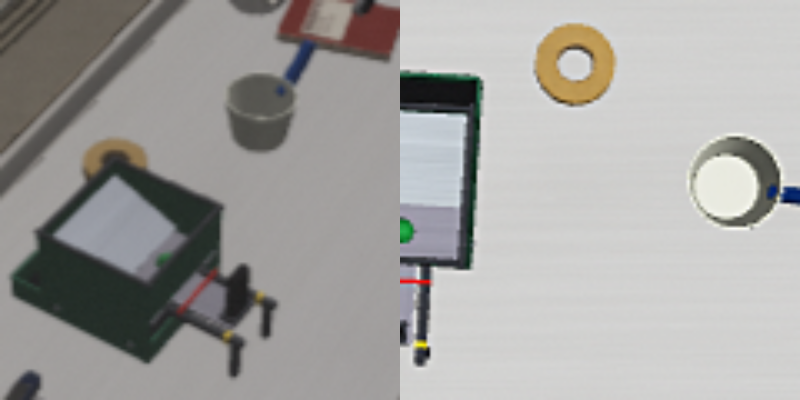

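The cup stands upright, empty and free near (735,185) in the right crop. The gate is shut. Next is the gate.

```bash
cat > gate.py <<'E'
from pour import *
ax=np.array([-.997,.078,0]); y=-ax; z=np.array([0,0,-1.]); G=np.c_[np.cross(y,z),y,z]; pull=np.array([.4815,.181,.105])
E
python3 - <<'E'
from gate import *
s=bot.observe(); P=model(); R0=R.from_euler('xyz',s['tool_rot']).as_matrix(); p0=np.array(s['position'])
a=plan(p0+[-.03,0,.13],R0,5); b=plan(pull+[0,0,.054+.1],G,20,a)
q=np.array(s['qpos']); rv=R.from_matrix(R0.T@G).as_rotvec()
for k in np.linspace(0,1,21):
    qo=q; q,ep,er=ik(a[0]+k*(b[0]-a[0]),R0@R.from_rotvec(k*rv).as_matrix(),P,q)
    if k>0 and (ep+er>.003 or abs(q-qo).max()>.14): print('!',k,round(ep+er,4),abs(q-qo).max())
print(np.round(q,2)); 
q,ep,er=ik(pull+.06*ax+[0,0,.054],G,P,q); print(np.round(q,2),ep,er)
E
```

```text
fit 0.0016
5 rows [19.0, -5.9, -17.8, 0.0, 0.0, 0.0]
20 rows [22.6, -7.5, 13.7, 0.0033, -0.0435, -0.0074]
[-0.19  0.43 -0.38  1.92  0.21  0.84 -0.75]
[-0.3   0.52 -0.31  2.12  0.29  0.54 -0.91] 7.215422537213822e-06 3.646688190042165e-05
```

```bash
python3 -m jog '[[[19,-5.9,-17.8,0,0,0,0.7],[19,-5.9,-17.8,0,0,0,0.7],[19,-5.9,-17.8,0,0,0,0.7],[19,-5.9,-17.8,0,0,0,0.7],[19,-5.9,-17.8,0,0,0,0.6]]]' >/dev/null
python3 -m jog '[[[22.6,-7.5,13.7,0.0033,-0.0435,-0.0074,0.6],[22.6,-7.5,13.7,0.0033,-0.0435,-0.0074,0.6],[22.6,-7.5,13.7,0.0033,-0.0435,-0.0074,0.6],[22.6,-7.5,13.7,0.0033,-0.0435,-0.0074,0.6],[22.6,-7.5,13.7,0.0033,-0.0435,-0.0074,0.6]]]' 
python3 -m jog '[[[22.6,-7.5,13.7,0.0033,-0.0435,-0.0074,0.6],[22.6,-7.5,13.7,0.0033,-0.0435,-0.0074,0.6],[22.6,-7.5,13.7,0.0033,-0.0435,-0.0074,0.6],[22.6,-7.5,13.7,0.0033,-0.0435,-0.0074,0.6],[22.6,-7.5,13.7,0.0033,-0.0435,-0.0074,0.6]]]' >/dev/null
python3 -m jog '[[[22.6,-7.5,13.7,0.0033,-0.0435,-0.0074,0.6],[22.6,-7.5,13.7,0.0033,-0.0435,-0.0074,0.6],[22.6,-7.5,13.7,0.0033,-0.0435,-0.0074,0.6],[22.6,-7.5,13.7,0.0033,-0.0435,-0.0074,0.6],[22.6,-7.5,13.7,0.0033,-0.0435,-0.0074,0.6]]]' >/dev/null
python3 -m jog '[[[22.6,-7.5,13.7,0.0033,-0.0435,-0.0074,0.6],[22.6,-7.5,13.7,0.0033,-0.0435,-0.0074,0.6],[22.6,-7.5,13.7,0.0033,-0.0435,-0.0074,0.6],[22.6,-7.5,13.7,0.0033,-0.0435,-0.0074,0.6],[22.6,-7.5,13.7,0.0033,-0.0435,-0.0074,0.6]]]'
python3 - <<'E'
from gate import *
st(); p=snap('side','s10.png'); pts(p,['gate_pull','cup']); plan(pull+[0,0,.054],G,5)
E
```

```text
clock: 23.15
position: [0.5379, -0.2121, 0.3377]
tool_rot: [3.126, -0.652, 1.382]
force: [1.2, 0.3, -0.6]
grip_width: 0.0513
finger_force: 0.0
clock: 24.65
position: [0.4818, 0.1814, 0.2595]
tool_rot: [3.14, 0.002, 1.492]
force: [-0.2, 0.5, 0.1]
grip_width: 0.0511
finger_force: 0.0
24.65 [-0.14  0.43 -0.44  1.92  0.25  0.84 -0.79] [0.4818 0.1814 0.2595] [3.140e+00 2.000e-03 1.492e+00] [-0.2  0.5  0.1] 0.05114570144881219 0.0
gate_pull [([0.479, 0.185, 0.104], 0.88)]
cup [([0.622, -0.158, 0.005], 0.65)]
5 rows [-0.3, 0.1, 20.0, -0.0001, 0.0001, 0.0006]
```

```bash
python3 -m jog '[[[0,-0.3,20,0,0,0,0.6],[0,-0.3,20,0,0,0,0.6],[0,-0.3,20,0,0,0,0.6],[0,-0.3,20,0,0,0,0.6],[0,0,20,0,0,0,0.6]]]'
python3 -m jog '[[[0,0,0,0,0,0,0.3],[0,0,0,0,0,0,0.2],[0,0,0,0,0,0,0.1],[0,0,0,0,0,0,0],[0,0,0,0,0,0,0]]]' 50
python3 - <<'E'
from gate import *
st(); p=snap('side','s11.png'); pts(p,['gate_pull'])
cv2.imwrite('pics/c11.png',cv2.resize(p['img'][185:265,220:300,::-1],(560,560),interpolation=cv2.INTER_CUBIC))
E
```

```text
clock: 25.3
position: [0.4815, 0.1791, 0.1594]
tool_rot: [3.14, 0.0, 1.49]
force: [0.3, -0.4, -1.3]
grip_width: 0.0514
finger_force: 0.0
clock: 25.8
position: [0.4803, 0.1801, 0.1609]
tool_rot: [-3.141, 0.001, 1.492]
force: [-11.1, -0.5, 4.8]
grip_width: 0.0132
finger_force: 48.8
25.8 [-0.19  0.58 -0.38  1.99  0.35  0.63 -0.88] [0.4803 0.1801 0.1609] [-3.141e+00  1.000e-03  1.492e+00] [-11.1  -0.5   4.8] 0.013200049463993599 48.797045946121216
gate_pull [([0.474, 0.181, 0.102], 0.63)]
```

View pics/c11.png

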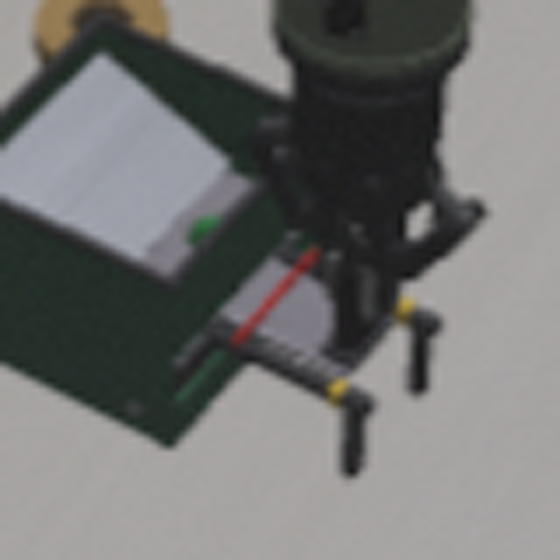

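The pull is held. The red pointer runs from (235,340) to (315,250), with the yellow marks at (340,390) and (405,308), so the gate is shut. Pulling.

```bash
python3 -m jog '[[[0,-3,0,0,0,0,0],[0,-6,0,0,0,0,0],[0,-6,0,0,0,0,0],[0,-6,0,0,0,0,0],[0,-6,0,0,0,0,0]]]' 80
python3 -m jog '[[[0,-6,0,0,0,0,0],[0,-6,0,0,0,0,0],[0,-6,0,0,0,0,0],[0,-6,0,0,0,0,0],[0,-6,0,0,0,0,0]]]' 
python3 -m jog '[[[0,-3,0,0,0,0,0],[0,0,0,0,0,0,0],[0,0,0,0,0,0,0]]]'
cat > look.py <<'E'
from gate import *
import sys
s=st(); print('travel',(np.array(s['position'])-[.4803,.1801,.1609])@ax)
p=snap('side',sys.argv[1]+'s.png'); b=snap('top',sys.argv[1]+'t.png'); pts(p,['gate_pull']+['ball_%d_center'%i for i in range(4)])
cv2.imwrite('pics/'+sys.argv[1]+'.png',np.hstack([cv2.resize(x['img'][v-30:v+30,u-35:u+35,::-1],(400,343),interpolation=cv2.INTER_CUBIC) for x,u,v in((p,265,230),(b,212,235))]))
# red bar / yellow marks projected to plane z=.06 from side picture
h=cv2.cvtColor(p['img'],cv2.COLOR_RGB2HSV); Z=.07
K=p['intrinsics']; c=-p['R'].T@p['t']
def up(u,v):
    r=p['R'].T@np.linalg.inv(K)@[u,v,1]; return c+r*(Z-c[2])/r[2]
for nm,m in(('red',((h[...,0]<8)|(h[...,0]>172))&(h[...,1]>120)&(h[...,2]>60)),('yel',(abs(h[...,0].astype(int)-25)<8)&(h[...,1]>150)&(h[...,2]>80))):
    m=m.astype(np.uint8); m[:,:225]=0; m[:,295:]=0; m[:200]=0; m[:,:][260:]=0
    n,_,S,C=cv2.connectedComponentsWithStats(m,connectivity=8)
    for i in range(1,n):
        if S[i,4]>2: w=up(*C[i]); print(nm,S[i,4],C[i].round(1),w.round(4),'along',((w-[.621,.171,0])@ax).round(4))
E
python3 look.py c12
```

```text
clock: 26.4
position: [0.4552, 0.1818, 0.1609]
tool_rot: [3.138, 0.0, 1.491]
force: [7.0, -4.6, -0.1]
grip_width: 0.0131
finger_force: 78.9
clock: 26.9
position: [0.4255, 0.1838, 0.1609]
tool_rot: [3.138, 0.001, 1.49]
force: [9.0, -9.6, 1.6]
grip_width: 0.013
finger_force: 79.1
clock: 27.2
position: [0.4226, 0.184, 0.1609]
tool_rot: [3.138, 0.001, 1.49]
force: [8.7, -8.6, 2.3]
grip_width: 0.0131
finger_force: 79.2
27.2 [-0.25  0.52 -0.37  2.12  0.36  0.55 -0.97] [0.4226 0.184  0.1609] [3.138e+00 1.000e-03 1.490e+00] [ 8.7 -8.6  2.3] 0.013129398648646491 79.17347073554993
travel 0.05779573940375357
gate_pull [([0.42, 0.186, 0.105], 0.67)]
ball_0_center []
ball_1_center []
ball_2_center []
ball_3_center [([0.622, -0.157, -0.0], 0.23)]
red 14 [272.1 233.2] [0.4694 0.1879 0.07  ] along 0.1525
```

View pics/c12.png

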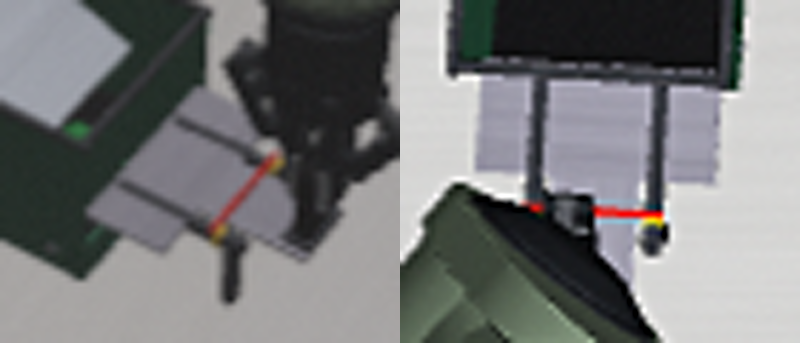

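The pointer runs (215,228) to (275,160), touching the yellow marks but about 2 mm short. The green ball still shows at (75,130). Pull the last 2 mm and let things settle.

```bash
python3 -m jog '[[[-0.5,-1.2,0,0,0,0,0],[-0.5,-1.1,0,0,0,0,0],[0,0,0,0,0,0,0],[0,0,0,0,0,0,0],[0,0,0,0,0,0,0]]]'
python3 -m jog '[[[0,0,0,0,0,0,0],[0,0,0,0,0,0,0],[0,0,0,0,0,0,0],[0,0,0,0,0,0,0],[0,0,0,0,0,0,0]]]'
python3 - <<'E'
exec(open('look.py').read().replace('sys.argv[1]',"'c13'"))
cv2.imwrite('pics/c13.png',np.hstack([cv2.resize(x['img'][v-40:v+40,u-40:u+40,::-1],(400,400),interpolation=cv2.INTER_CUBIC) for x,u,v in((p,250,222),(b,212,205))]))
E
```

```text
clock: 28.05
position: [0.4205, 0.1839, 0.1609]
tool_rot: [3.137, -0.001, 1.491]
force: [8.4, -4.2, -1.0]
grip_width: 0.0129
finger_force: 78.6
clock: 28.55
position: [0.4204, 0.1839, 0.1609]
tool_rot: [3.137, -0.001, 1.491]
force: [9.7, -3.9, -1.5]
grip_width: 0.0131
finger_force: 78.6
28.55 [-0.25  0.52 -0.38  2.13  0.36  0.55 -0.97] [0.4204 0.1839 0.1609] [ 3.137e+00 -1.000e-03  1.491e+00] [ 9.7 -3.9 -1.5] 0.013072439939018535 78.64047288894653
travel 0.059975959874460666
gate_pull [([0.418, 0.186, 0.105], 0.68)]
ball_0_center []
ball_1_center [([0.725, 0.221, 0.013], 0.46)]
ball_2_center []
ball_3_center []
red 17 [272.4 233.9] [0.467  0.1903 0.07  ] along 0.1551
```

View pics/c13.png

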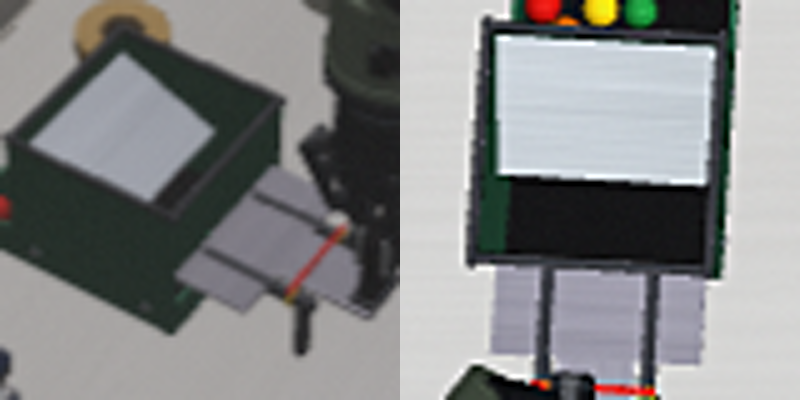

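All four balls (red, orange, yellow, green) lie in the dish's rear part at (545,10) to (640,10). The hopper is empty, the pointer sits on the yellow marks, and travel is 60.0 mm.

```bash
python3 -c "from workcell import bot; print(bot.job_done())"
```

```text
the job is handed in; nothing more can be done
None
```

I handed the job in at about 28.6 s: all four balls are in the dish, the empty cup stands upright on the counter, released, and the gripper still holds the gate at the mark (60 mm).

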